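Pin the swing arm into the repair shop's last stand

ROBOT

A 6-joint arm with a two-finger parallel gripper is mounted at the origin on the work surface. World frame = base frame: x ahead of the robot, y to its left, z up, the work surface at z = 0. Lengths are in m, angles in rad, forces in N, time in s.
With the tool pointing down it reaches from about 0.275 to 0.725 m from the base axis. Payload 15.9 kg.
Tool frame: the origin (TCP) lies on the centre line of the jaws, within the pads' length; the fingertips stand 11 mm ahead of it and the grasp point (between the pads) lies 8 mm behind it; z points along the fingers, y is the line along which they close (so a half turn about z gives the same grasp; the last joint's range is limited). The gripper opens to 85 mm and grips with 20 to 120 N. Pads are 22 mm wide; open, the fingers measure 114 mm over their backs; the gripper's body (76 mm by 85 mm) begins 54 mm behind the grasp point. The pads swing forward as they close: fully open they stand 13 mm farther back than shut.
Start: joints at [1.171, 0.213, -0.034, 1.323, 0, 1.571], TCP at [0.195, 0.461, 0.242] pointing down, gripper open.
Joint ranges: [-2.98, 2.98], [-0.74, 1.72], [-1.14, 1.35], [-2.1, 2.04], [-1.57, 1.44], [-3.14, 3.14]. Speed limits (rad/s): [1.89, 1.89, 2.39, 2.57, 3.14, 3.14].

INTERFACE

Orientations are given as a 3x3 rotation matrix whose columns are the frame's x, y, z axes.
In Python, from station import telemetry, eyes, sign_off gives the robot as it stands.
- The arm moves only by the tool jog_arm, never from a script. Its argument "targets" is a list of rows, each a list of 3 entries, a list of its own where there are three numbers: the gripper command: -1 is fully open, 1 is shut, values between are in proportion, then the shift along the tool's x, y, z as a fraction of full scale, then the turn about the tool's z as a fraction of full scale. A call has exactly 10 rows; each row shifts and turns the commanded pose from where the row before left it, along the tool's axes as they then stand; what a row does not reach is not made up. Full scale, the value 1, is 25 mm for a shift and 0.12 rad for a turn. A row lasts 1/10 s, in which the tool goes at most 50 mm and 8.59 degrees, less where a joint would pass 70% of its speed; a pose out of reach is approached as far as the arm can. A call with a number of a shift or a turn outside -1 to 1 is refused whole. A call with a gripper value outside its range is refused whole. The fingers move at their own pace and stop on an object; the grip force is fixed at half the most. Time passes only in rows, so rows that do not move let the fingers close, or fill a call up. It gives the time, the measured TCP pose, the force, the opening and the grip force at its end, in the units of the state.
- telemetry.sense(): the state, without advancing time (a new reading comes with each control period).
- eyes.get_image(name): name is "scene" or "top" or "wrist"; returns a dict with "pixels" (480x640x3 uint8, red, green, blue), "depth" (480x640 float32, m along the optical axis (not along the pixel's ray), 0 where there is no reading), "intrinsics" (3x3 intrinsics, pixels), "rvec" (rotation vector, rad) and "tvec" (3), from world to camera coordinates, as OpenCV has them. Camera axes: x right, y down, z forward; pixel columns grow to the right and rows downward; lengths in m; the calibration is good to about 2 mm. A picture is of the moment at which its call begins.
- sign_off(): hands the job in; it is judged then, once.
The state is a dict: "clock": time; "joint_pos": joint angles; "joint_velocities": joint speeds; "joint_efforts": joint torques, N m; "position": TCP position; "tool_rot": TCP orientation; "wrist_force": force on the tool from outside, world axes, zero at the start; "moment": the same for the moment, N m; "opening": finger opening in m; "grasp_force": force on a finger pad.
Only numpy, scipy, OpenCV 4.12 (cv2) and the standard library are available. Lean on these libraries where they do the work, as an engineer would, in place of code of your own. Each camera call takes 0.05 s, during which the arm holds its last target. There are 200 camera calls.

TASK

The arm with the iron foot is already in place on the green last stand, its eye between the two ears of the fork, but the pin is missing. Take the long red-handled pin from the wooden rack and put it straight down through both ears and the eye until its collar sits fully home on the upper ear, then let go. Leave the short blue and yellow pins in the rack.

Things in the scene. Friction and masses are not known exactly. Their poses are not given: they have to be found in the camera images.
- red_pin_grip (a point): Centre of the upright round red grip (26 mm diameter, 46 mm tall) of the long pin, about 0.2 kg, z up. Below the grip: steel collar, 36 mm diameter, 6 mm thick, underside 29 mm below this point; then a 16 mm round shank 75 mm long, its last 16 mm tapering to a 6 mm nose, 104 mm below this point. Hangs by its collar in the rack. May be held at any yaw.
- blue_pin_grip (a point): The same point of the short blue-handled pin: same grip and collar, shank only 38 mm. Rack: fixed wooden board 64 x 280 mm, top 105 mm above the table, open below, with three 24 mm holes in a row 90 mm apart, a pin in each. Grip tops 52 mm above the board. Which colour is where varies; the row is turned up to 15 degrees from the y axis.
- yellow_pin_grip (a point): The same point of the short yellow-handled pin, same sizes as the blue one and in the same rack.
- ear_hole (a point): Centre of the mouth of the green stand's upper-ear hole, in the ear's top face, 100 mm above the table; fixed, z up. Ears: level 64 mm squares 12 mm thick, 20 mm apart, 26 mm holes, 4 mm chamfers; free below. The eye between them (26 mm hole) is up to 3 mm off true; the pin still passes. Its arm runs to the point's -y; the iron foot, 18 mm above the ear, starts 155 mm away; all nearer is lower.
There are look-alikes about, which are no part of the job. What is shaped like the part that bears red_pin_grip but turquoise or white is not meant.

How it is judged:
At the end, for the whole second after the job is handed in: The red pin stands at rest, let go, through both ears and the eye: within 10 degrees of upright, its grip centre within 12 mm of the hole's axis and its collar within 7 mm of the upper ear's top face (grip centre 20 to 36 mm above it). The blue and yellow pins are still in the rack (horizontal distance between red_pin_grip and ear_hole below 0.012 m and z of red_pin_grip in the frame of ear_hole between 0.02 and 0.036 m and angle between red_pin_grip's own z axis and vertical below 0.175 rad and linear speed of red_pin below 0.02 m/s); the robot touches nothing.
It fails at once if the blue pin is moved more than 25 mm (distance of blue_pin_grip from where it was at the start of the episode above 0.025 m).
It fails at once if the yellow pin is moved more than 25 mm (distance of yellow_pin_grip from where it was at the start of the episode above 0.025 m).
It also fails if it takes over 35 s, if anything falls off the work surface, if the arm or the gripper's body presses on something with over 40 N, if the wrist force passes 120 N, or if a joint passes its speed limit or range.

## Working session

There is one attempt and no reset: what is moved stays moved. The work goes in short steps, Python scripts to look and compute and a tool call to move; the robot and the scene stay as the last step left them, time stands still between calls to the robot, and variables do not carry over. Pictures are saved under pics/ and viewed, at most 10 in all, crops included, and the job is handed in when it is done.

Besides the shell and the picture viewer there is one more tool, called after "Call:" as name(argument=value, ...) on one line, values as JSON. jog_arm: Moves the arm, as the interface text tells. Shift numbers are shares of 25 mm and turn numbers shares of 0.12 rad, none past 1 either way. Its arguments: {"type":"object","properties":{"targets":{"type":"array"}},"required":["targets"]}

```bash
mkdir -p pics; cat > h.py <<'E'
import numpy as np, cv2
from station import telemetry, eyes
def grab(n):
    d=eyes.get_image(n); d['R']=cv2.Rodrigues(np.array(d['rvec'],float))[0]; d['t']=np.array(d['tvec'],float).reshape(3); d['K']=np.array(d['intrinsics']); d['n']=n; return d
def cloud(d):
    v,u=np.mgrid[:480,:640]; z=d['depth']; K=d['K']
    P=np.stack([(u-K[0,2])/K[0,0]*z,(v-K[1,2])/K[1,1]*z,z],-1)
    return (P-d['t'])@d['R']
def ray(d,u,v,h):
    r=d['R'].T@np.linalg.solve(d['K'],[u,v,1.]); c=-d['R'].T@d['t']; return c+r*(h-c[2])/r[2]
E
python3 - <<'E'
from h import *
for n in ['top','scene']:
    d=grab(n); cv2.imwrite(f'pics/{n}0.png',d['pixels'][...,::-1]); np.savez(f'{n}0.npz',**{k:d[k] for k in ['pixels','depth','R','t','K']})
    print(n,-d['R'].T@d['t'])
s=telemetry.sense(); print(s['clock'],s['position'],s['tool_rot'],s['opening'])
E
```

```text
top [0.2819103  0.03311129 1.11330575]
scene [0.92952857 0.11491182 0.79392613]
0.1 [0.19450018 0.46031162 0.2418829 ] [[-9.21140470e-01  3.89230126e-01 -3.79625827e-04]
 [ 3.89230311e-01  9.21140039e-01 -8.91312591e-04]
 [ 2.76283755e-06 -9.68785977e-04 -9.99999531e-01]] 0.08561814043626255
```

View pics/top0.png

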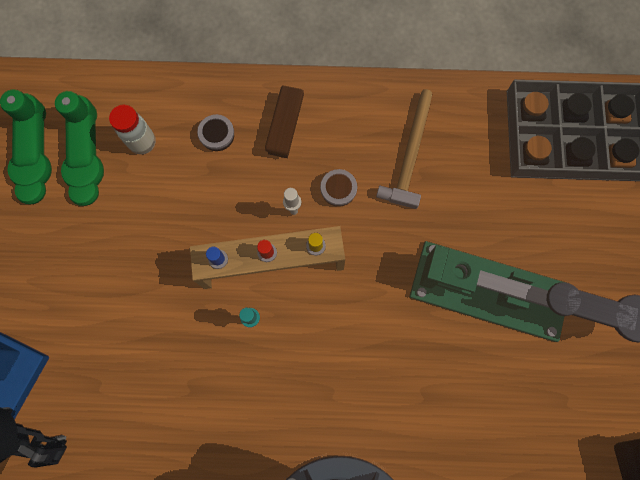

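View pics/scene0.png

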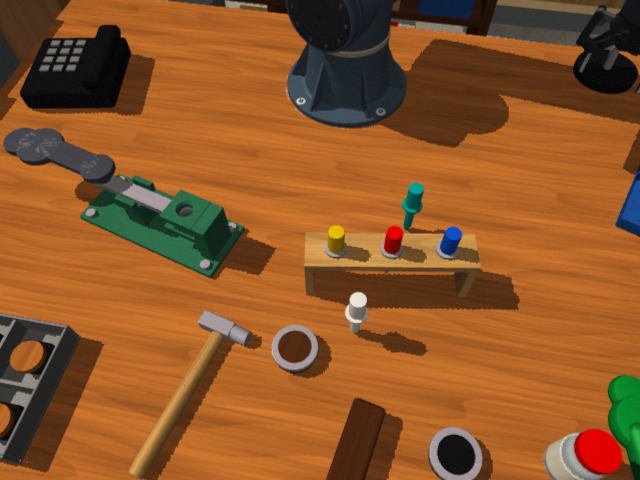

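The top view shows the rack with the blue (215,256), red (265,249) and yellow (316,242) pins, and the stand hole at about (463,270). In the scene view the red pin is at (394,240) and the hole at (185,209). The white and turquoise pins are decoys standing beside the rack.

```bash
python3 - <<'E'
from h import *
D={n:dict(np.load(n+'0.npz')) for n in ['top','scene']}
win={'top':(180,180,350,335),'scene':(300,170,500,350)}
for n,d in D.items():
    P=cloud(d); hsv=cv2.cvtColor(d['pixels'],cv2.COLOR_RGB2HSV); H,S,V=[hsv[...,i].astype(int) for i in range(3)]
    u0,v0,u1,v1=win[n]; w=np.zeros((480,640),bool); w[v0:v1,u0:u1]=1
    for c,m in dict(red=((H<6)|(H>174))&(S>190),yel=(H>22)&(H<32)&(S>190),blue=(H>108)&(H<125)&(S>150),turq=(H>82)&(H<96)&(S>120)).items():
        m=m&w&(V>50)&(d['depth']>0); Q=P[m]; 
        t=Q[:,2]>np.percentile(Q[:,2],97)-.004; T=Q[t]
        print(n,c,m.sum(),'top',T.shape[0],T.min(0).round(4),T.max(0).round(4),((T.min(0)+T.max(0))/2).round(4))
    if n=='top':
        m=w&(S<60)&(V>120)&(P[...,2]>.03); Q=P[m]; print('white',m.sum(),Q.max(0),np.median(Q,0))
    # ear top face
    e=(abs(P[...,2]-.1)<.005)&(H>45)&(H<90)&(S>60)
    a,b=((400,230),(570,340)) if n=='top' else ((80,150),(260,280))
    w=np.zeros((480,640),bool); w[a[1]:b[1],a[0]:b[0]]=1; e&=w
    k,lab,st,ce=cv2.connectedComponentsWithStats(e.astype(np.uint8)); i=1+st[1:,4].argmax(); e=lab==i
    print(n,'ear',st[i],P[e].mean(0),P[e].min(0),P[e].max(0))
    cs,h=cv2.findContours(e.astype(np.uint8),cv2.RETR_CCOMP,cv2.CHAIN_APPROX_NONE)
    for c,hh in zip(cs,h[0]):
        if len(c)>12:
            q=np.array([ray(d,*p[0],.1) for p in c],np.float32)[:,:2]
            if hh[3]>=0: print('hole',cv2.fitEllipse(q*1000))
            else: print('outer',cv2.minAreaRect(q*1000))
E
```

```text
top red 199 top 111 [0.489  0.1372 0.1555] [0.5123 0.16   0.1607] [0.5006 0.1486 0.1581]
top yel 171 top 99 [0.5043 0.0489 0.1557] [0.5275 0.0702 0.1612] [0.5159 0.0595 0.1584]
top blue 145 top 91 [0.475  0.2252 0.156 ] [0.4967 0.2477 0.1619] [0.4859 0.2365 0.159 ]
top turq 261 top 110 [0.3732 0.1635 0.1253] [0.3961 0.187  0.1318] [0.3846 0.1753 0.1286]
white 384 [0.67201829 0.24599139 1.11330575] [0.59584279 0.10955288 0.11120456]
top ear [ 428  246   55   46 1498] [ 0.48459951 -0.1959764   0.09929648] [ 0.44237846 -0.24771061  0.09500125] [ 0.52518541 -0.147881    0.1047976 ]
outer ((484.336181640625, -196.98614501953125), (89.46719360351562, 64.74251556396484), 74.67560577392578)
hole ((480.4105224609375, -208.7218017578125), (27.974376678466797, 30.971086502075195), 160.37681579589844)
scene red 392 top 189 [0.4874 0.1347 0.1544] [0.514  0.1582 0.1599] [0.5007 0.1464 0.1572]
scene yel 343 top 171 [0.5045 0.046  0.1547] [0.5293 0.0697 0.16  ] [0.5169 0.0579 0.1573]
scene blue 404 top 172 [0.4734 0.2228 0.1546] [0.4989 0.2467 0.1598] [0.4861 0.2348 0.1572]
scene turq 559 top 139 [0.3724 0.1626 0.1244] [0.3984 0.1862 0.1295] [0.3854 0.1744 0.1269]
scene ear [ 159  190   64   47 1526] [ 0.48668861 -0.19605212  0.09971105] [ 0.44367688 -0.24942671  0.09502725] [ 0.52722644 -0.14695124  0.10386056]
outer ((485.9618225097656, -196.90489196777344), (93.31880950927734, 66.83280944824219), 74.58940887451172)
hole ((483.3382873535156, -208.56002807617188), (27.358924865722656, 28.304378509521484), 167.0426025390625)
```

Call:
jog_arm(targets=[[-1,[-0.92,-0.38,0],0.83],[-1,[-0.96,-0.29,0],0.83],[-1,[-0.98,-0.19,0],0.83],[-1,[-1,-0.1,0],0.83],[-1,[-1,0,0],0.83],[-1,[-1,0.1,0],0.83],[-1,[-0.98,0.2,0],0.83],[-1,[-0.96,0.3,0],0.83],[-1,[-0.92,0.39,0],0.83],[-1,[-0.88,0.48,0],0.83]])

```text
clock: 1.1
position: [0.3704, 0.2809, 0.2421]
tool_rot: [[-0.17, 0.985, -0.0], [0.985, 0.17, -0.0], [-0.0, -0.0, -1.0]]
wrist_force: [-0.3, 0.3, 0.2]
opening: 0.0855
grasp_force: 0.0
```

```bash
cat > to.py <<'E'
import sys; from h import *
s=telemetry.sense(); R=np.array(s['tool_rot']); p=np.array(s['position'])
g=np.array([float(a) for a in sys.argv[1:4]])
print('t',s['clock'],'pos',p.round(4),'yaw_y',np.degrees(np.arctan2(R[1,1],R[0,1])).round(2),'tilt',R[:,2].round(4),'units',(R.T@(g-p)/.025).round(2),'F',np.round(s['wrist_force'],1),'open',round(s['opening'],4),'j',np.round(s['joint_pos'],2))
E
python3 to.py .5006 .1475 .242
```

```text
t 1.1 pos [0.3704 0.2809 0.2421] yaw_y 9.79 tilt [-4.e-04 -3.e-04 -1.e+00] units [-6.14  4.23  0.  ] F [-0.3  0.3  0.2] open 0.0855 j [ 0.65  0.14 -0.12  1.31  0.    2.05]
```

Call:
jog_arm(targets=[[-1,[-0.88,0.6,0],0],[-1,[-0.88,0.6,0],0],[-1,[-0.88,0.6,0],0],[-1,[-0.88,0.6,0],0],[-1,[-0.88,0.6,0],0],[-1,[-0.88,0.6,0],0],[-1,[-0.88,0.6,0],0],[-1,[0,0,0],0],[-1,[0,0,0],0],[-1,[0,0,0],0]])

```text
clock: 2.1
position: [0.4996, 0.1488, 0.2422]
tool_rot: [[-0.174, 0.985, -0.0], [0.985, 0.174, 0.0], [0.0, -0.0, -1.0]]
wrist_force: [0.3, -0.3, -0.3]
opening: 0.0852
grasp_force: 0.0
```

```bash
python3 to.py .5006 .1475 .130; python3 - <<'E'
from h import *
d=grab('wrist'); cv2.imwrite('pics/w1.png',d['pixels'][...,::-1])
P=cloud(d); hsv=cv2.cvtColor(d['pixels'],cv2.COLOR_RGB2HSV); H,S,V=[hsv[...,i].astype(int) for i in range(3)]
m=((H<6)|(H>174))&(S>190)&(V>50)&(d['depth']>0)&(abs(P[...,2]-.157)<.004)
T=P[m]; print(m.sum(),T.min(0),T.max(0),(T.min(0)+T.max(0))/2, -d['R'].T@d['t'])
E
```

```text
t 2.1 pos [0.4996 0.1488 0.2422] yaw_y 10.05 tilt [-5.e-04  0.e+00 -1.e+00] units [-0.06  0.03  4.49] F [ 0.3 -0.3 -0.3] open 0.0852 j [0.29 0.26 0.02 1.34 0.   1.68]
1350 [0.48585566 0.13766045 0.15302538] [0.50995354 0.16228094 0.15953912] [0.4979046  0.1499707  0.15628225] [0.48384156 0.23112065 0.37433341]
```

View pics/w1.png

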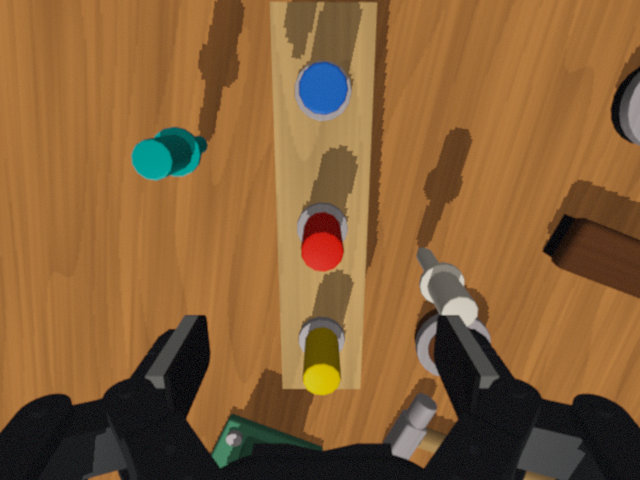

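The wrist view has red centred between the jaws at (322,250), with blue and yellow in line and clear of the fingers. The white decoy at (450,300) is outside the finger path, so I descend and grip.

Call:
jog_arm(targets=[[-1,[0,0,0.9],0],[-1,[0,0,0.9],0],[-1,[0,0,0.9],0],[-1,[0,0,0.9],0],[-1,[0,0,0.9],0],[-1,[0,0,0],0],[1,[0,0,0],0],[1,[0,0,0],0],[1,[0,0,0],0],[1,[0,0,0],0]])

```text
clock: 3.15
position: [0.5005, 0.1486, 0.1306]
tool_rot: [[-0.174, 0.985, 0.001], [0.985, 0.174, 0.0], [0.0, 0.001, -1.0]]
wrist_force: [-0.3, 0.6, 1.3]
opening: 0.0281
grasp_force: 0.0
```

Call:
jog_arm(targets=[[1,[0,0,0],0],[1,[0,0,0],0],[1,[0,0,0],0],[1,[0,0,0],0],[1,[0,0,0],0],[1,[0,0,0],0],[1,[0,0,0],0],[1,[0,0,0],0],[1,[0,0,0],0],[1,[0,0,0],0]])

```text
clock: 4.15
position: [0.5004, 0.1486, 0.1306]
tool_rot: [[-0.174, 0.985, 0.001], [0.985, 0.174, 0.0], [0.0, 0.001, -1.0]]
wrist_force: [-2.0, -0.1, 7.0]
opening: 0.0248
grasp_force: 58.4
```

Call:
jog_arm(targets=[[1,[0,0,-0.3],0],[1,[0,0,-0.6],0],[1,[0,0,-0.8],0],[1,[0,0,-0.8],0],[1,[0,0,-0.8],0],[1,[0,0,-0.8],0],[1,[0,0,-0.8],0],[1,[0,0,-0.8],0],[1,[0,0,-0.5],0],[1,[0,0,0],0]])

```text
clock: 5.15
position: [0.5007, 0.1486, 0.2867]
tool_rot: [[-0.174, 0.985, 0.003], [0.985, 0.174, 0.001], [0.0, 0.003, -1.0]]
wrist_force: [0.1, 1.1, -2.8]
opening: 0.0247
grasp_force: 59.1
```

```bash
python3 to.py .482 -.2087 .285; python3 - <<'E'
from h import *
d=grab('scene'); im=d['pixels'][120:360,200:520]; cv2.imwrite('pics/s2.png',cv2.resize(im,None,fx=2,fy=2)[...,::-1])
E
```

```text
t 5.15 pos [0.5007 0.1486 0.2867] yaw_y 10.02 tilt [ 2.7e-03  8.0e-04 -1.0e+00] units [-13.94  -3.22   0.06] F [ 0.1  1.1 -2.8] open 0.0247 j [ 0.29  0.26  0.13  1.44 -0.    1.68]
```

View pics/s2.png

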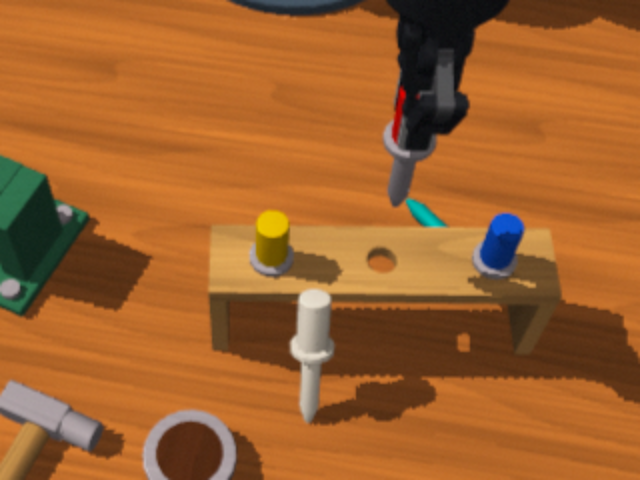

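The crop shows the red pin hanging upright in the jaws, clear of the rack, with blue and yellow still in their holes. Now I carry it over.

Call:
jog_arm(targets=[[1,[-0.5,-0.12,0],0],[1,[-0.96,-0.22,0],0],[1,[-0.96,-0.22,0],0],[1,[-0.96,-0.22,0],0],[1,[-0.96,-0.22,0],0],[1,[-0.96,-0.22,0],0],[1,[-0.96,-0.22,0],0],[1,[-0.96,-0.22,0],0],[1,[-0.96,-0.22,0],0],[1,[-0.96,-0.22,0],0]])

```text
clock: 6.2
position: [0.4872, -0.0872, 0.284]
tool_rot: [[-0.174, 0.985, -0.001], [0.985, 0.174, 0.0], [0.0, -0.001, -1.0]]
wrist_force: [0.6, 0.1, -1.6]
opening: 0.0246
grasp_force: 59.1
```

Call:
jog_arm(targets=[[1,[-0.96,-0.22,0],0],[1,[-0.96,-0.22,0],0],[1,[-0.96,-0.22,0],0],[1,[-0.96,-0.22,0],0],[1,[-0.7,-0.2,0],0],[1,[-0.2,0,0],0],[1,[0,0,0],0],[1,[0,0,0],0],[1,[0,0,0],0],[1,[0,0,0],0]])

```text
clock: 7.2
position: [0.4823, -0.2065, 0.2848]
tool_rot: [[-0.175, 0.985, 0.0], [0.985, 0.175, 0.0], [0.0, 0.0, -1.0]]
wrist_force: [0.3, 0.1, -2.2]
opening: 0.0245
grasp_force: 59.1
```

```bash
python3 to.py .482 -.2087 .245; python3 - <<'E'
from h import *
for n in ['wrist','scene','top']:
    d=grab(n); np.savez(n+'3.npz',**{k:d[k] for k in ['pixels','depth','R','t','K']})
    P=cloud(d); hsv=cv2.cvtColor(d['pixels'],cv2.COLOR_RGB2HSV); H,S,V=[hsv[...,i].astype(int) for i in range(3)]
    e=(abs(P[...,2]-.1)<.006)&(H>45)&(H<90)&(S>60)
    e&=(abs(P[...,0]-.485)<.06)&(abs(P[...,1]+.2)<.07)
    cs,h=cv2.findContours(e.astype(np.uint8),cv2.RETR_CCOMP,cv2.CHAIN_APPROX_NONE)
    for c,hh in zip(cs,h[0]):
        if len(c)>15:
            q=np.array([ray(d,*p[0],.1) for p in c],np.float32)[:,:2]
            print(n,'hole' if hh[3]>=0 else 'outer',cv2.fitEllipse(q*1000) if hh[3]>=0 else cv2.minAreaRect(q*1000))
    # pin: points of shank/collar
    Q=P[(P[...,2]>.15)&(P[...,2]<.265)&(abs(P[...,0]-.482)<.04)&(abs(P[...,1]+.209)<.04)]
    for a in np.arange(.15,.265,.01):
        q=Q[(Q[:,2]>=a)&(Q[:,2]<a+.01)]
        if len(q)>3: print(n,round(a,3),len(q),q.min(0).round(4)[:2],q.max(0).round(4)[:2])
im=np.hstack([np.load('wrist3.npz')['pixels'][100:480,120:520],np.load('scene3.npz')['pixels'][40:420,20:420]])
cv2.imwrite('pics/ws3.png',im[...,::-1])
E
```

```text
t 7.2 pos [ 0.4823 -0.2065  0.2848] yaw_y 10.08 tilt [ 0.e+00  1.e-04 -1.e+00] units [-0.09 -0.03  1.59] F [ 0.3  0.1 -2.2] open 0.0245 j [-0.4   0.26  0.14  1.44  0.    0.99]
wrist outer ((481.22705078125, -195.99778747558594), (90.6627426147461, 64.1145248413086), 74.62034606933594)
wrist hole ((477.5513916015625, -207.3123779296875), (25.752212524414062, 26.07864761352539), 100.54983520507812)
wrist 0.19 5 [ 0.4769 -0.2009] [ 0.4818 -0.1989]
wrist 0.2 147 [ 0.4723 -0.207 ] [ 0.4875 -0.1977]
wrist 0.21 170 [ 0.4725 -0.2067] [ 0.488  -0.1976]
wrist 0.22 195 [ 0.4724 -0.2071] [ 0.4873 -0.1977]
wrist 0.23 94 [ 0.4731 -0.2027] [ 0.4848 -0.1973]
wrist 0.26 404 [ 0.4626 -0.2052] [ 0.4968 -0.1876]
scene outer ((486.529052734375, -196.61181640625), (94.18548583984375, 66.56210327148438), 74.71369934082031)
scene hole ((484.3022766113281, -208.00328063964844), (25.458759307861328, 26.93330192565918), 29.560707092285156)
scene 0.18 5 [ 0.4844 -0.2071] [ 0.4877 -0.2044]
scene 0.19 22 [ 0.4823 -0.2105] [ 0.4905 -0.2005]
scene 0.2 46 [ 0.4805 -0.2133] [ 0.4919 -0.1997]
scene 0.21 48 [ 0.4797 -0.2144] [ 0.4926 -0.1998]
scene 0.22 50 [ 0.481  -0.2143] [ 0.4927 -0.1991]
scene 0.23 52 [ 0.4799 -0.2128] [ 0.4919 -0.1993]
scene 0.24 48 [ 0.4802 -0.2136] [ 0.4917 -0.1991]
scene 0.25 8 [ 0.4856 -0.2185] [ 0.5009 -0.1914]
scene 0.26 97 [ 0.4707 -0.2194] [ 0.5017 -0.1898]
top outer ((484.0121765136719, -196.849609375), (89.61125183105469, 65.39434814453125), 74.75160217285156)
top hole ((480.49603271484375, -209.0305938720703), (27.550657272338867, 29.400501251220703), 152.85414123535156)
top 0.2 15 [ 0.4753 -0.2108] [ 0.4865 -0.1988]
top 0.21 27 [ 0.4762 -0.2107] [ 0.4879 -0.1987]
top 0.22 11 [ 0.4762 -0.2059] [ 0.4837 -0.1992]
top 0.26 65 [ 0.4662 -0.2077] [ 0.4974 -0.189 ]
```

View pics/ws3.png

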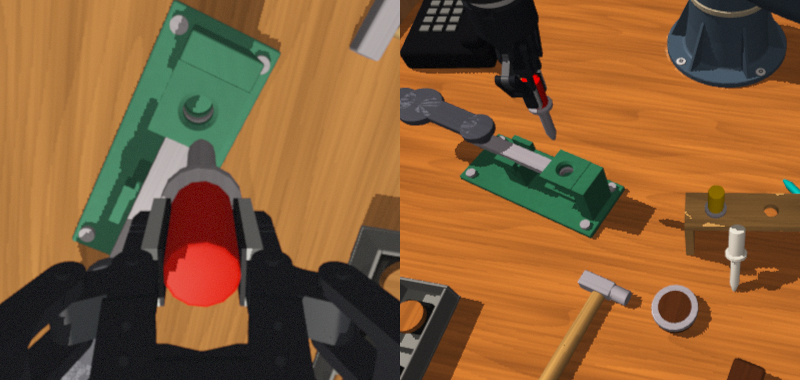

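The left half (wrist) shows the pin upright just short of the ear hole, and the right half (scene) shows it above the stand. Comparing hole and shank within each view, the pin needs to go about (-1.3,-1.8) mm. I correct that and lower to just above the ear.

Call:
jog_arm(targets=[[1,[-0.06,-0.06,0.3],0],[1,[0,0,0.6],0],[1,[0,0,0.7],0],[1,[0,0,0.7],0],[1,[0,0,0.5],0],[1,[0,0,0.2],0],[1,[0,0,0],0],[1,[0,0,0],0],[1,[0,0,0],0],[1,[0,0,0],0]])

```text
clock: 8.35
position: [0.4813, -0.209, 0.2103]
tool_rot: [[-0.174, 0.985, 0.001], [0.985, 0.174, -0.0], [-0.0, 0.001, -1.0]]
wrist_force: [-0.2, -0.9, -1.1]
opening: 0.0249
grasp_force: 59.1
```

```bash
python3 to.py .481 -.2083 .1256; python3 - <<'E'
from h import *
ims=[]
for n in ['wrist','scene']:
    d=grab(n); P=cloud(d); ims.append(d['pixels'])
    for a in np.arange(.11,.18,.01):
        q=P[(P[...,2]>=a)&(P[...,2]<a+.01)&(abs(P[...,0]-.482)<.015)&(abs(P[...,1]+.208)<.015)]
        if len(q)>3: print(n,round(a,3),len(q),q.min(0).round(4)[:2],q.max(0).round(4)[:2])
im=np.hstack([cv2.resize(ims[0][150:350,240:440],(400,400)),cv2.resize(ims[1][130:270,100:240],(400,400))])
cv2.imwrite('pics/ws4.png',im[...,::-1])
E
```

```text
t 8.35 pos [ 0.4813 -0.209   0.2103] yaw_y 10.03 tilt [ 8.e-04 -3.e-04 -1.e+00] units [ 0.03 -0.01  3.39] F [-0.2 -0.9 -1.1] open 0.0249 j [-0.41  0.27 -0.04  1.26  0.    0.99]
wrist 0.11 5 [ 0.4775 -0.205 ] [ 0.4808 -0.2027]
wrist 0.12 58 [ 0.4714 -0.2097] [ 0.4867 -0.2004]
wrist 0.13 167 [ 0.4714 -0.2094] [ 0.487 -0.2  ]
wrist 0.14 181 [ 0.4714 -0.2094] [ 0.4868 -0.2   ]
wrist 0.15 186 [ 0.4717 -0.2072] [ 0.4862 -0.2   ]
wrist 0.16 19 [ 0.4743 -0.2021] [ 0.4821 -0.2002]
scene 0.11 10 [ 0.4835 -0.2121] [ 0.4876 -0.2057]
scene 0.12 25 [ 0.4815 -0.2152] [ 0.4901 -0.2023]
scene 0.13 37 [ 0.4779 -0.2162] [ 0.4911 -0.2017]
scene 0.14 41 [ 0.4783 -0.2155] [ 0.4911 -0.2018]
scene 0.15 40 [ 0.4781 -0.2166] [ 0.4912 -0.2019]
scene 0.16 41 [ 0.4793 -0.2161] [ 0.491  -0.2018]
scene 0.17 10 [ 0.4829 -0.2118] [ 0.4905 -0.2011]
```

View pics/ws4.png

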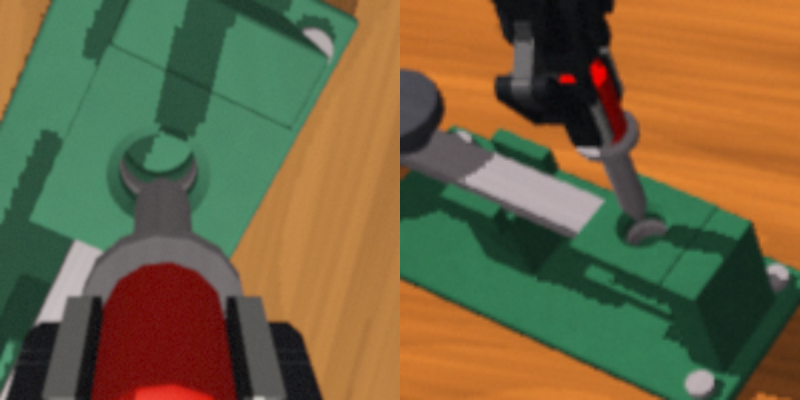

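The nose sits over the mouth in both halves: the shank is centred in the hole at (155,175) on the left and (645,225) on the right. Lowering in.

Call:
jog_arm(targets=[[1,[0,0,0.2],0],[1,[0,0,0.2],0],[1,[0,0,0.2],0],[1,[0,0,0.2],0],[1,[0,0,0.2],0],[1,[0,0,0.2],0],[1,[0,0,0.2],0],[1,[0,0,0.2],0],[1,[0,0,0.2],0],[1,[0,0,0],0]])

```text
clock: 9.45
position: [0.4807, -0.2087, 0.1641]
tool_rot: [[-0.174, 0.985, -0.001], [0.985, 0.174, 0.0], [0.001, -0.001, -1.0]]
wrist_force: [0.4, -0.6, -0.6]
opening: 0.0246
grasp_force: 59.1
```

Call:
jog_arm(targets=[[1,[0,0,0.2],0],[1,[0,0,0.2],0],[1,[0,0,0.2],0],[1,[0,0,0.2],0],[1,[0,0,0.2],0],[1,[0,0,0.2],0],[1,[0,0,0.15],0],[1,[0,0,0.05],0],[1,[0,0,0],0],[1,[0,0,0],0]])

```text
clock: 10.45
position: [0.4811, -0.2089, 0.13]
tool_rot: [[-0.174, 0.985, 0.0], [0.985, 0.174, -0.0], [-0.0, 0.0, -1.0]]
wrist_force: [0.1, 0.6, -2.0]
opening: 0.0248
grasp_force: 59.1
```

```bash
python3 to.py .481 -.2083 .1256
```

```text
t 10.45 pos [ 0.4811 -0.2089  0.13  ] yaw_y 10.03 tilt [ 2.e-04 -1.e-04 -1.e+00] units [0.02 0.   0.17] F [ 0.1  0.6 -2. ] open 0.0248 j [-0.41  0.31 -0.19  1.07 -0.    0.99]
```

Call:
jog_arm(targets=[[1,[0,0,0.06],0],[1,[0,0,0.06],0],[1,[0,0,0],0],[-1,[0,0,0],0],[-1,[0,0,0],0],[-1,[0,0,0],0],[-1,[0,0,0],0],[-1,[0,0,0],0],[-1,[0,0,0],0],[-1,[0,0,0],0]])

```text
clock: 11.45
position: [0.481, -0.2089, 0.1268]
tool_rot: [[-0.174, 0.985, 0.0], [0.985, 0.174, -0.0], [-0.0, 0.0, -1.0]]
wrist_force: [-0.4, 0.2, 0.5]
opening: 0.0853
grasp_force: 0.0
```

Call:
jog_arm(targets=[[-1,[0,0,0],0],[-1,[0,0,0],0],[-1,[0,0,-0.4],0],[-1,[0,0,-0.8],0],[-1,[0,0,-1],0],[-1,[0,0,-1],0],[-1,[0,0,-1],0],[-1,[0,0,-0.6],0],[-1,[0,0,0],0],[-1,[0,0,0],0]])

```text
clock: 12.45
position: [0.4811, -0.2089, 0.247]
tool_rot: [[-0.174, 0.985, 0.0], [0.985, 0.174, -0.0], [-0.0, 0.0, -1.0]]
wrist_force: [0.2, 0.7, -0.2]
opening: 0.0854
grasp_force: 0.0
```

```bash
python3 to.py .481 -.2083 .1256; python3 - <<'E'
from h import *
ims=[]
for n in ['wrist','scene']:
    d=grab(n); P=cloud(d); ims.append(d['pixels'])
    hsv=cv2.cvtColor(d['pixels'],cv2.COLOR_RGB2HSV); H,S,V=[hsv[...,i].astype(int) for i in range(3)]
    m=((H<6)|(H>174))&(S>190)&(V>50)&(abs(P[...,0]-.482)<.04)&(abs(P[...,1]+.208)<.04)
    q=P[m]; t=q[q[:,2]>np.percentile(q[:,2],97)-.004]; print(n,m.sum(),t.min(0).round(4),t.max(0).round(4),((t.min(0)+t.max(0))/2).round(4),np.median(t[:,2]))
im=np.hstack([ims[0][100:480,140:540],ims[1][40:420,0:400]])
cv2.imwrite('pics/ws5.png',im[...,::-1])
E
```

```text
t 12.45 pos [ 0.4811 -0.2089  0.247 ] yaw_y 10.02 tilt [ 4.e-04 -2.e-04 -1.e+00] units [ 0.02 -0.    4.85] F [ 0.2  0.7 -0.2] open 0.0854 j [-0.41  0.26  0.04  1.35 -0.    0.99]
wrist 1735 [ 0.4668 -0.2194  0.1497] [ 0.4912 -0.1952  0.1547] [ 0.479  -0.2073  0.1522] 0.1524831579151735
scene 371 [ 0.4719 -0.223   0.1496] [ 0.4961 -0.1974  0.1547] [ 0.484  -0.2102  0.1521] 0.1519806001810775
```

View pics/ws5.png

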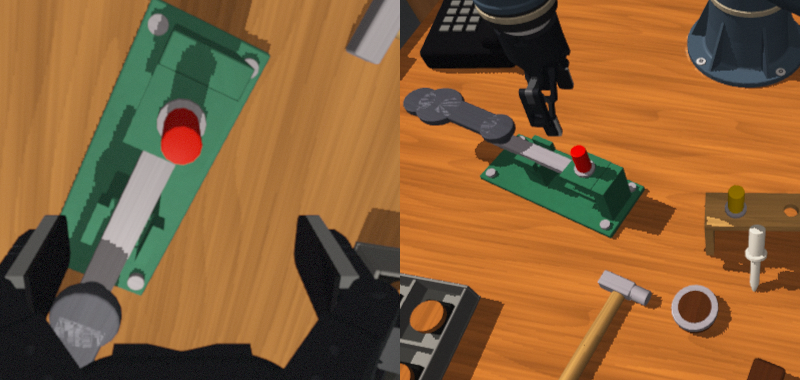

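The red pin stands upright in the fork, with its collar on the ear at (180,120) in the left half. The grip top is at z 0.152, exactly the seated height, and within about 2 mm of the hole axis. The gripper is clear.

```bash
python3 -c "
from station import sign_off
print(sign_off())"
```

```text
the job is handed in; nothing more can be done
None
```

The red pin is upright through both ears and the eye, its collar home on the upper ear, and the gripper is open and clear; blue and yellow were left in the rack, and the job was handed in at about 12.5 s (no verdict came back).

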